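# Show the next specimen in the dust-covered case

## Task

Show the inspector which specimen is to be tested next: slide the clear cover of the grey storage case all the way back, then point down at the centre of the cream-coloured specimen with your fingertips one to two centimetres above its polished face, and stay there for at least two seconds. Then slide the cover fully shut again to keep the dust out. The polished faces must stay untouched and nothing may be picked up or shifted out of its place.

Things in the scene. Friction and masses are not known exactly. Their poses are not given: they have to be found in the camera images.
- case: grey storage case, fixed on the bench, 180 (x) x 196 (y) x 50 mm high. Origin: centre of its underside, on the bench top. x points from its front (specimens, robot side) to its back (tool well), z up. Round pockets in a row at x = -42, y = 58, 0, -58 mm, floor 14 mm above the bench. Side walls (|y| > 84 mm) and front wall are 50 mm high; open tool well at x = 9 to 83 mm, rear wall 35 mm high.
- cover (a joint): how far the clear sliding cover is pushed back along the case's +x, in m: 0 = shut (over the specimens, against the front wall), 0.077 = fully back (at its stop, over the tool well). Runs level in rails with about 1.5 N of friction plus light damping, stays where it is left, cannot be lifted off.
- cover_bar (a point): centre of the upright aluminium push bar on the clear cover, 58.5 mm above the bench; case's axes, moves with the cover (x = -42, y = 0 mm in the case when shut). Bar: 10 mm thick (x), 90 mm long (y), 13.5 mm above and below this point. Below it a 24 mm wide foot, top 47 mm above the bench, on the 4 mm cover sheet (80 mm in x, 172 mm in y), top 44 mm above the bench.
- mount_cream_face (a point): centre of the polished top face of the cream-coloured resin specimen, the one to point at: cylinder 30 mm in diameter, 20 mm high, standing loose in one of the pockets, face 34 mm above the bench. z up.
- mount_black_a_face (a point): centre of the top face of a black resin specimen, 30 mm in diameter, 16 mm high, in another pocket, face 30 mm above the bench
- mount_black_b_face (a point): centre of the top face of the other black resin specimen, 30 mm in diameter, 18 mm high, in another pocket, face 32 mm above the bench
- mount_cream: the cream specimen; origin at the centre of its underside
- mount_black_a: the 16 mm high black specimen; origin at the centre of its underside
- mount_black_b: the 18 mm high black specimen; origin at the centre of its underside
- tweezers: steel tweezers, 12 x 124 x 6 mm, lying loose in the tool well; bystander; origin at the centre of the underside. Another fixed obstacle, the diamond tester with its camera, stands right of the case at x > 0.33 m, y < -0.31 m of the robot's base frame, up to 640 mm high.
- loupe: black folding loupe, 50 x 36 x 18 mm, lying loose on the bench left of the case; bystander; origin at the centre of the underside. Behind it stands the tall cream hardness tester, a fixed obstacle up to 870 mm high that always fills x > 0.41 m, y = 0.11 to 0.39 m of the robot's base frame (handwheel bars included); in front of it the bench is free.

How it is judged (in metres and radians):
On the way, in this order (a step that is already met when the one before it is completed fails the run):
1. the cover is slid all the way back (value of joint cover above 0.07 m), for 0.2 s.
2. with the cover back, the fingertips stay just above the centre of the cream specimen for two seconds (value of joint cover above 0.07 m and horizontal distance between the grasp point and mount_cream_face below 0.01 m and z of the grasp point in the frame of mount_cream_face between 0.021 and 0.046 m), for 1.9 s.
3. the cover is slid shut again (value of joint cover below 0.004 m), for 0.2 s.
At the end, for the whole second after the job is handed in: The cover is shut to within 4 mm, after having been pushed back to within 7 mm of its stop and the fingertips having stayed 2 to 27 mm above the cream specimen's face and within 10 mm of its centre for 1.9 s; all three specimens are within 4 mm and tweezers and loupe within 15 mm of where they were (value of joint cover below 0.004 m and distance of each of mount_cream, mount_black_a, mount_black_b from where it was at the start of the episode below 0.004 m and distance of each of tweezers, loupe from where it was at the start of the episode below 0.015 m and linear speed of mount_cream below 0.02 m/s); the robot touches nothing.
It fails at once if the robot touches a specimen (contact force between any of the arm, the fingers and mount_cream above 0.2 N or contact force between any of the arm, the fingers and mount_black_a above 0.2 N or contact force between any of the arm, the fingers and mount_black_b above 0.2 N).
It fails at once if a specimen is lifted or shifted out of its pocket (distance of any of mount_cream, mount_black_a, mount_black_b from where it was at the start of the episode above 0.006 m).
It fails at once if the tweezers or the loupe are picked up or pushed away (distance of any of tweezers, loupe from where it was at the start of the episode above 0.02 m).
It also fails if it takes over 54 s, if anything falls off the work surface, if the arm or the gripper's body presses on something with over 40 N, if the wrist force passes 120 N, or if a joint passes its speed limit or range.

## Robot

A 6-joint arm with a two-finger parallel gripper is mounted at the origin on a cart in front of the work surface, level with it; the furniture and walls round the work are solid. World frame = base frame: x ahead of the robot, y to its left, z up, the work surface at z = 0. Lengths are in m, angles in degrees, forces in N, time in s.
With the tool pointing down it reaches from about 0.4 to 0.825 m from the base axis. Payload 7 kg.
Tool frame: the origin (TCP) lies at the very end of the fingers, on their centre line; the grasp point (between the pads) lies r.grip_depth behind it (r.grip_depth is the distance from the TCP to the grasp point, in m); z points along the fingers, y is the direction in which the jaws open and shut (so a half turn about z gives the same grasp; the last joint's range is limited). The gripper opens to 88 mm and grips with 3 to 60 N. Pads are 19 mm wide; open, the fingers measure 130 mm over their backs; the gripper's body (78 mm by 193 mm) begins 47 mm behind the grasp point.
Start: joints at [90.075, 20.546, 0.682, 0, -70.136, -16.507], TCP at [0.191, 0.647, 0.227] pointing down, gripper open.
Joint ranges: [-176.03, 176.03], [-82.01, 121.73], [-58.28, 71.71], [-173.87, 95.51], [-174.79, -0.11], [-173.66, 173.66]. Speed limits (degrees/s): [136.94, 136.94, 172.46, 180, 180, 180].

## Interface

Orientations are given as [roll, pitch, yaw] about the fixed x, y, z axes, in that order (R = Rz(yaw) Ry(pitch) Rx(roll)).
In Python, from plant import r gives the robot as it stands. The module is installed in compiled form; this text tells all that it offers.
- The arm moves only by the tool step_arm, never from a script. Its argument "increments" is a list of rows, each a list of 3 entries, a list of its own where there are three numbers: the shift along the tool's x, y, z in m, then the turn, a rotation vector about the tool's x, y, z in rad, then the closure, from 0 (fully open) to 1 (shut). In form: [[[x, y, z], [wx, wy, wz], grip], ...]. A call has 1 to 10 rows; each row is the pose to reach, as a shift and turn from the pose commanded when the call began, along the tool's axes at that moment; what a row does not reach only later rows make up. A row lasts 1/10 s, in which the tool goes at most 50 mm and 8.59 degrees, less where a joint would pass 70% of its speed; a pose out of reach is approached as far as the arm can. A call with a gripper value outside its range is refused whole. The fingers move at their own pace and stop on an object; "force" is the grip in N (left out, the last holds). Time passes only in rows, so rows that repeat a pose let the fingers close. It gives the time, the measured TCP pose, the force and the opening at its end, in the units of the state.
- r.get_state(): the state, without advancing time (a new reading comes with each control period).
- r.capture(name): name is "scene" or "top"; returns a dict with "color" (384x512x3 uint8, red, green, blue), "intrinsics" (3x3 intrinsics, pixels), "k1" (the pictures are not rectified: a ray, as slopes to the right and down, at radius r is drawn at 1 + k1 r^2 times it, then the intrinsics apply), "rvec" (rotation vector, rad) and "tvec" (3), from world to camera coordinates, as OpenCV has them. Camera axes: x right, y down, z forward; pixel columns grow to the right and rows downward; lengths in m; the calibration is good to about 2 mm. A picture is of the moment at which its call begins. There is no depth.
- r.close_job(): hands the job in, once; it reports no verdict.
The state is a dict: "time_s": time; "joints": joint angles; "qd": joint speeds; "joint_torque": joint torques, N m; "tcp_pos": TCP position; "eef_rot": TCP orientation; "contact_force": force on the tool from outside, world axes, zero at the start; "moment": the same for the moment, N m; "gripper_width": finger opening in m.
Only numpy, scipy, OpenCV 4.12 (cv2) and the standard library are available. Lean on these libraries where they do the work, as an engineer would, in place of code of your own. Each camera call takes 0.05 s, during which the arm holds its last target.

## Working session

There is one attempt and no reset: what is moved stays moved. The work goes in short steps, Python scripts to look and compute and a tool call to move; the robot and the scene stay as the last step left them, time stands still between calls to the robot, and variables do not carry over. Pictures are saved under pics/ and viewed, and the job is handed in when it is done.

Besides the shell and the picture viewer there is one more tool, called after "Request:" as a command line: name --argument value ..., lists and objects as JSON in quotes. step_arm: Moves the arm, as the interface text tells. Its arguments: {"type":"object","properties":{"increments":{"type":"array","items":{"type":"array"}},"force":{"type":"number"}},"required":["increments"]}

```bash
mkdir -p pics
cat > h.py <<'E'
import numpy as np, cv2
from plant import r
def proj(c,P):
    P=np.atleast_2d(np.array(P,float)); R,_=cv2.Rodrigues(np.array(c['rvec'],float)); 
    X=P@R.T+np.array(c['tvec']).ravel(); s=X[:,:2]/X[:,2:]; rr=(s**2).sum(1,keepdims=True)
    s=s*(1+c['k1']*rr); K=np.array(c['intrinsics']); return s@K[:2,:2].T+K[:2,2]
def ray(c,uv,z):
    K=np.array(c['intrinsics']); d=np.array([c['k1'],0,0,0],float)
    s=cv2.undistortPoints(np.array(uv,float).reshape(-1,1,2),K,d).reshape(-1,2)
    R,_=cv2.Rodrigues(np.array(c['rvec'],float)); t=np.array(c['tvec']).ravel()
    o=-R.T@t; D=np.c_[s,np.ones(len(s))]@R
    return o+D*((z-o[2])/D[:,2])[:,None]
E
python3 - <<'E'
from h import *
print(r.get_state(), r.grip_depth)
import pickle
for n in("scene","top"):
    c=r.capture(n); pickle.dump(c,open(n+'.pkl','wb')); print({k:v for k,v in c.items() if k!='color'})
    cv2.imwrite(f'pics/{n}0.png',c['color'][:,:,::-1])
E
```

```text
{'time_s': 0.0, 'joints': array([ 9.00758103e+01,  2.05919505e+01,  6.34148090e-01, -2.18051976e-02,
       -7.01360975e+01, -1.65074778e+01]), 'qd': array([-0.02171566, -0.03653179,  0.14482   ,  0.01738239, -0.01701786,
       -0.03262016]), 'joint_torque': array([ 9.52390910e-04, -5.82702184e+01,  2.93053508e+01,  6.99750692e+00,
        6.82327125e-03, -1.58855987e-04]), 'tcp_pos': array([0.19080883, 0.64695555, 0.22561442]), 'eef_rot': array([ 1.79904145e+02, -7.03024356e-03, -1.64390876e+01]), 'contact_force': array([ 0.39506364,  0.28890217, -0.77208085]), 'moment': array([ 0.00926881,  0.03306618, -0.04746406]), 'gripper_width': 0.0875594910794468} 0.0188
{'intrinsics': array([[395.58259936,   0.        , 250.07745565],
       [  0.        , 395.58259936, 195.03595735],
       [  0.        ,   0.        ,   1.        ]]), 'k1': -0.0014545582948029992, 'rvec': array([ 2.18759472, -0.83183889,  0.38913411]), 'tvec': array([-0.36682662,  0.27511502,  0.61332179])}
{'intrinsics': array([[483.8270071 ,   0.        , 260.3088277 ],
       [  0.        , 483.8270071 , 186.22607776],
       [  0.        ,   0.        ,   1.        ]]), 'k1': -0.09387468604669011, 'rvec': array([ 2.14759124, -2.15692686,  0.08873988]), 'tvec': array([0.0306241 , 0.52164464, 0.93788583])}
```

View pics/scene0.png

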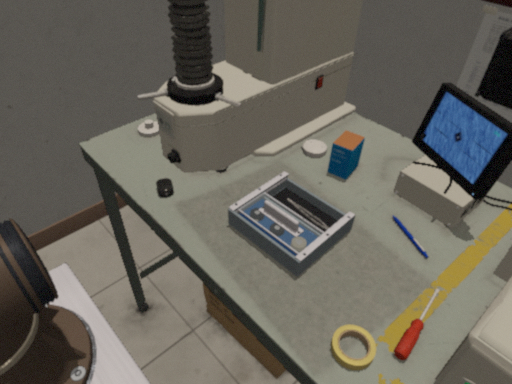

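View pics/top0.png

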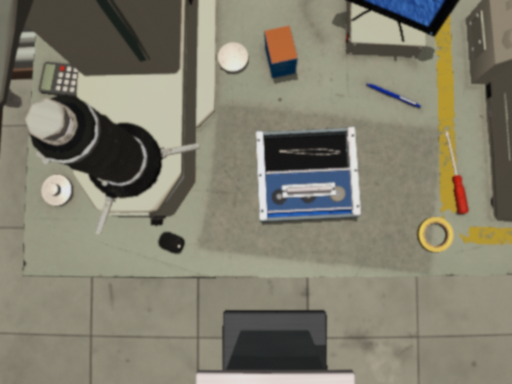

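Run:
```python
from h import *
import pickle
for n,(a,b,w,h) in {"scene":(220,165,145,110),"top":(245,118,128,112)}.items():
    c=pickle.load(open(n+'.pkl','rb'))['color'][b:b+h,a:a+w,::-1]
    s=800//w if n=='top' else 5
    s=5
    cv2.imwrite(f'pics/{n}z.png',cv2.resize(c,None,fx=s,fy=s,interpolation=cv2.INTER_CUBIC))
```

```text
(no output)
```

View pics/scenez.png

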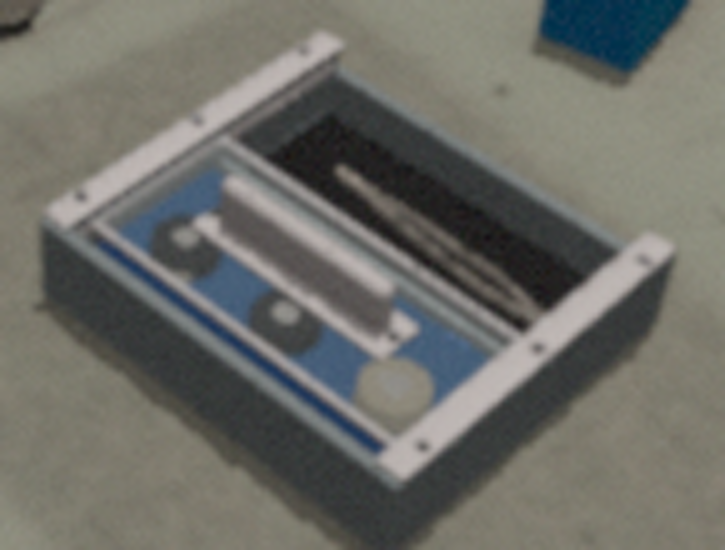

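View pics/topz.png

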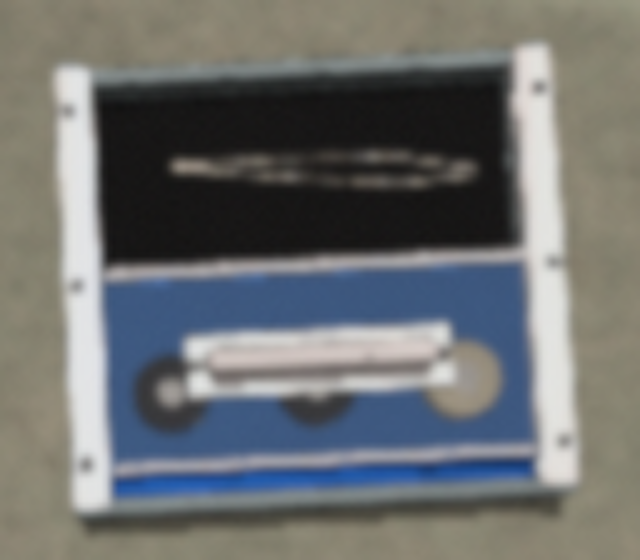

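```bash
cat > fit.py <<'E'
from h import *
import pickle
from scipy.optimize import least_squares
T=pickle.load(open('top.pkl','rb'));S=pickle.load(open('scene.pkl','rb'))
o=lambda l,a,b:[((x+.5)/5-.5+a,(y+.5)/5-.5+b) for x,y in l]
# FL,BL,BR,FR
tu=o([(78,512),(57,68),(549,43),(578,487)],245,118); su=o([(44,212),(325,32),(675,240),(400,490)],220,165)
print('top rays',ray(T,tu,.05)); print('scene rays',ray(S,su,.05))
L=np.array([[-.09,.098],[.09,.098],[.09,-.098],[-.09,-.098]])
def W(p,l,z):
    c,s=np.cos(p[2]),np.sin(p[2]); l=np.atleast_2d(l); return np.c_[l@np.array([[c,s],[-s,c]])+p[:2],np.full(len(l),z)]
for u,c in((tu,T),(su,S)):
    f=lambda p:(proj(c,W(p,L,.05))-u).ravel()
    q=least_squares(f,[.55,0,0]); print(q.x,q.fun.round(1))
f=lambda p:np.r_[(proj(T,W(p,L,.05))-tu).ravel(),(proj(S,W(p,L,.05))-su).ravel()]
q=least_squares(f,[.55,0,0],loss='soft_l1');p=q.x; print(p,np.degrees(p[2]),q.fun.round(1))
def show(T,n,a,b,w,h,p,d=0,tag=''):
    im=cv2.resize(T['color'][b:b+h,a:a+w,::-1],None,fx=5,fy=5,interpolation=cv2.INTER_CUBIC)
    def pl(P,col):
        u=(proj(T,P)-[a,b]+.5)*5-.5; cv2.polylines(im,[np.int32(u.round())],True,col,1)
    pl(W(p,L,.05),(0,0,255))
    R=lambda x0,x1,y:[[x0,y],[x1,y],[x1,-y],[x0,-y]]
    pl(W(p,R(-.082+d,-.002+d,.086),.044),(0,255,0)); pl(W(p,R(-.047+d,-.037+d,.045),.072),(0,255,255)); pl(W(p,R(-.054+d,-.030+d,.045),.047),(255,255,0))
    t=np.linspace(0,6.28,30)
    for y,z in((.058,.032),(0,.030),(-.058,.034)): pl(W(p,np.c_[-.042+.015*np.cos(t),y+.015*np.sin(t)],z),(255,0,255))
    cv2.imwrite(f'pics/{n}{tag}.png',im)
if __name__=='__main__':
    show(T,'tfit',245,118,128,112,p); show(S,'sfit',220,165,145,110,p)
    for n,l,z in(('bar',[-.042,0],.0585),('cream',[-.042,-.058],.034),('barback',[.035,0],.0585)): print(n,W(p,l,z))
E
python3 fit.py
```

```text
top rays [[ 0.45352383  0.0281933   0.05      ]
 [ 0.62924745  0.03602704  0.05      ]
 [ 0.63800428 -0.15901584  0.05      ]
 [ 0.46218725 -0.16585243  0.05      ]]
scene rays [[ 0.45458135  0.02472588  0.05      ]
 [ 0.62878327  0.03154778  0.05      ]
 [ 0.63992411 -0.15897671  0.05      ]
 [ 0.45903625 -0.1718007   0.05      ]]
[ 0.54583696 -0.06515801  0.04329031] [-0.3  1.  -0.3 -1.1  0.  -1.   0.6  1. ]
[ 0.54578934 -0.0684      0.04778151] [-1.4  0.6 -0.  -0.9  1.3  0.7  0.1 -0.8]
[ 0.54624907 -0.06627657  0.04624742] 2.6497821663837544 [ 0.4  0.9  0.1 -1.2  0.5 -1.3  1.3  0.7 -1.9 -0.1 -0.5 -1.4  0.6  0.1
 -0.7 -1.7]
bar [[ 0.50429397 -0.06821827  0.0585    ]]
cream [[ 0.50697537 -0.12615625  0.034     ]]
barback [[ 0.58121164 -0.06465849  0.0585    ]]
```

```bash
sleep 1
```

```text
(no output)
```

View pics/tfit.png

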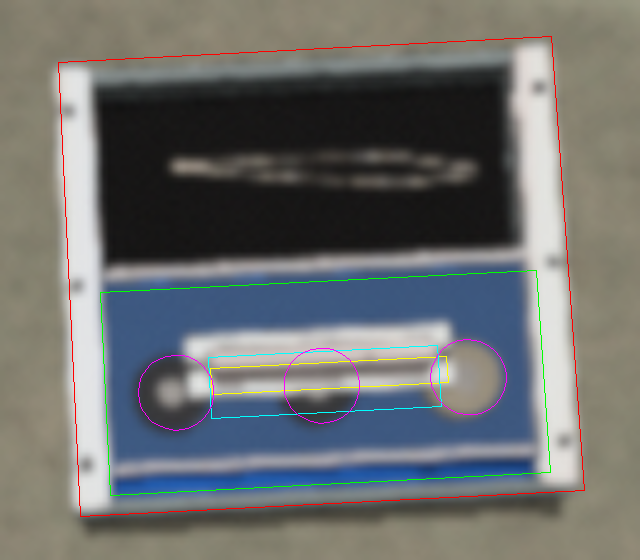

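View pics/sfit.png

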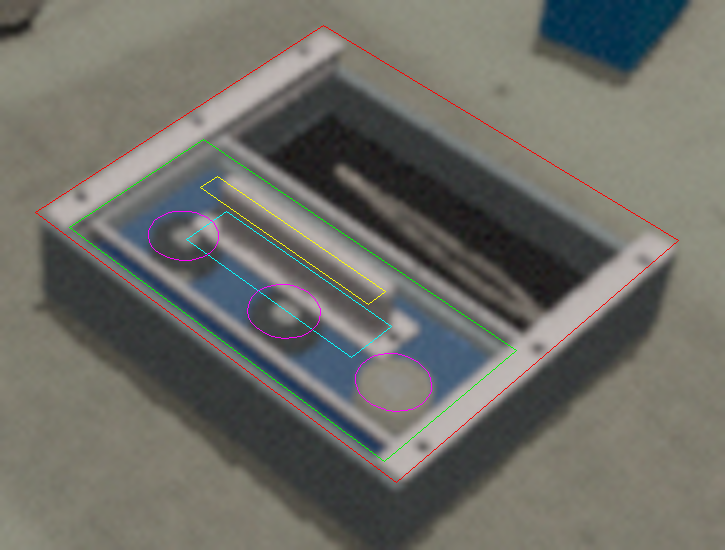

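Request:
step_arm --increments '[[[0, 0, -0.03], [0, 0, -0.06], 1], [[0, 0, -0.07], [0, 0, -0.14], 1], [[0, 0, -0.11], [0, 0, -0.23], 1], [[0, 0, -0.15], [0, 0, -0.31], 1], [[0, 0, -0.18], [0, 0, -0.333], 1], [[0, 0, -0.18], [0, 0, -0.333], 1], [[0, 0, -0.18], [0, 0, -0.333], 1]]' --force 10

```text
time_s: 0.8
tcp_pos: [0.1907, 0.6475, 0.4066]
eef_rot: [-180.0, 0.0, 2.6]
contact_force: [-0.2, -0.2, -2.6]
gripper_width: 0.0371
```

```bash
cat > tgt.py <<'E'
# usage: tgt.py x y z yaw ; prints tool-frame shift
import sys; from h import *
from scipy.spatial.transform import Rotation as Ro
s=r.get_state(); print(s['time_s'],s['tcp_pos'].round(4),s['eef_rot'].round(2),s['joints'].round(1),s['contact_force'].round(1),s['gripper_width'])
R=Ro.from_euler('xyz',s['eef_rot'],degrees=True)
for a in sys.argv[1:]:
    P=np.array([float(v) for v in a.split(',')]); print(a,'shift',R.inv().apply(P[:3]-s['tcp_pos']).round(4),'turn',(R.inv()*Ro.from_euler('xyz',[180,0,2.65],degrees=True)).as_rotvec().round(4))
E
python3 tgt.py 0.2,.5,.4 0.25,.35,.4 .28,.25,.4 .3,.15,.4 .32,.05,.4 .4,-.05,.4
```

```text
0.8 [0.1907 0.6475 0.4066] [-1.7996e+02  3.0000e-02  2.6300e+00] [ 90.1  17.8  19.4  -0.  -91.6   2.6] [-0.2 -0.2 -2.6] 0.03710762300643236
0.2,.5,.4 shift [0.0025 0.1477 0.0065] turn [-0.0006  0.0005 -0.0003]
0.25,.35,.4 shift [0.0455 0.2999 0.0064] turn [-0.0006  0.0005 -0.0003]
.28,.25,.4 shift [0.0709 0.4011 0.0063] turn [-0.0006  0.0005 -0.0003]
.3,.15,.4 shift [0.0863 0.502  0.0062] turn [-0.0006  0.0005 -0.0003]
.32,.05,.4 shift [0.1017 0.6028 0.0061] turn [-0.0006  0.0005 -0.0003]
.4,-.05,.4 shift [0.177  0.7063 0.006 ] turn [-0.0006  0.0005 -0.0003]
```

Request:
step_arm --increments '[[[0.0, 0.03, 0], [0, 0, 0], 1], [[0.0, 0.07, 0], [0, 0, 0], 1], [[0.0, 0.11, 0], [0, 0, 0], 1], [[0.003, 0.15, 0], [0, 0, 0], 1], [[0.015, 0.19, 0], [0, 0, 0], 1], [[0.025, 0.225, 0], [0, 0, 0], 1], [[0.035, 0.26, 0], [0, 0, 0], 1], [[0.045, 0.3, 0], [0, 0, 0], 1], [[0.055, 0.335, 0], [0, 0, 0], 1], [[0.06, 0.36, 0], [0, 0, 0], 1]]'

```text
time_s: 1.8
tcp_pos: [0.2676, 0.288, 0.4053]
eef_rot: [179.9, 0.1, 2.6]
contact_force: [0.2, 0.4, -0.1]
gripper_width: 0.0005
```

```bash
python3 tgt.py .28,.25,.4 .3,.15,.4 .32,.05,.4 .4,-.05,.4
```

```text
1.8 [0.2676 0.288  0.4053] [1.7991e+02 5.0000e-02 2.6000e+00] [ 76.3 -11.5 -12.1  -0.  -89.5  16.3] [ 0.2  0.4 -0.1] 0.0005247835115226348
.28,.25,.4 shift [0.0107 0.0385 0.0053] turn [ 0.0016  0.0009 -0.0008]
.3,.15,.4 shift [0.0262 0.1393 0.0055] turn [ 0.0016  0.0009 -0.0008]
.32,.05,.4 shift [0.0416 0.2401 0.0056] turn [ 0.0016  0.0009 -0.0008]
.4,-.05,.4 shift [0.117  0.3437 0.0057] turn [ 0.0016  0.0009 -0.0008]
```

Run:
```python
from h import *
for n in("scene","top"):
    c=r.capture(n); cv2.imwrite(f'pics/{n}1.png',c['color'][:,:,::-1])
a=cv2.imread('pics/scene1.png');b=cv2.imread('pics/top1.png');cv2.imwrite('pics/both1.png',cv2.resize(np.hstack([a,b]),(800,300)))
```

```text
(no output)
```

View pics/both1.png

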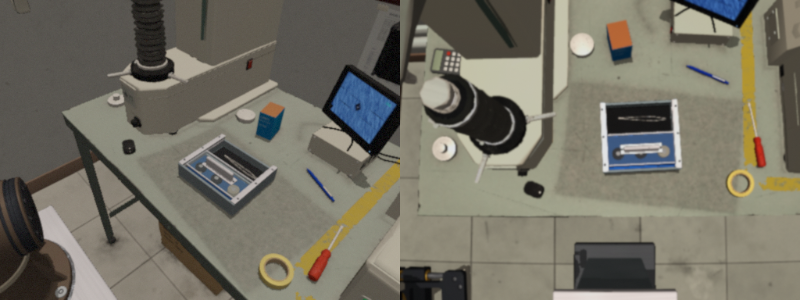

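Run:
```python
from h import *; import pickle
for n in('top','scene'):
    c=pickle.load(open(n+'.pkl','rb')); print(n,proj(c,[[0,0,0],[0,0,.4],[.268,.288,.405],[.268,.288,.5],[.41,.11,0],[.41,.39,0],[.41,.11,.2],[.41,.39,.2]]).round(0).tolist())
```

```text
top [[276.0, 447.0], [277.0, 583.0], [41.0, 360.0], [-2.0, 381.0], [221.0, 242.0], [87.0, 242.0], [208.0, 243.0], [42.0, 243.0]]
scene [[14.0, 372.0], [-163.0, 171.0], [29.0, 14.0], [5.0, -55.0], [189.0, 212.0], [126.0, 155.0], [180.0, 137.0], [109.0, 84.0]]
```

Request:
step_arm --increments '[[[0.012, 0.03, 0], [0, 0, 0], 1], [[0.022, 0.06, 0], [0, 0, 0], 1], [[0.03, 0.09, 0], [0, 0, 0], 1], [[0.037, 0.12, 0], [0, 0, 0], 1], [[0.044, 0.15, 0], [0, 0, 0], 1], [[0.05, 0.18, 0], [0, 0, 0], 1], [[0.058, 0.21, 0], [0, 0, 0], 1], [[0.068, 0.24, 0], [0, 0, 0], 1], [[0.08, 0.27, 0], [0, 0, 0], 1], [[0.09, 0.29, 0], [0, 0, 0], 1]]'

```text
time_s: 2.9
tcp_pos: [0.3708, 0.0036, 0.4053]
eef_rot: [180.0, 0.1, 2.6]
contact_force: [0.4, 0.3, 0.9]
gripper_width: 0.0008
```

```bash
python3 tgt.py .46,-.07,.4 .46,-.07,.12
```

```text
2.9 [0.3708 0.0036 0.4053] [1.7996e+02 1.1000e-01 2.6000e+00] [ 31.7 -14.  -13.9  -0.  -90.2  60.9] [0.4 0.3 0.9] 0.0007681360682370904
.46,-.07,.4 shift [0.0857 0.0776 0.0052] turn [ 0.0006  0.0019 -0.0009]
.46,-.07,.12 shift [0.0863 0.0774 0.2852] turn [ 0.0006  0.0019 -0.0009]
```

Request:
step_arm --increments '[[[0.03, 0.03, 0.02], [0, 0, 0], 1], [[0.06, 0.055, 0.05], [0, 0, 0], 1], [[0.085, 0.07, 0.09], [0, 0, 0], 1], [[0.095, 0.077, 0.13], [0, 0, 0], 1], [[0.096, 0.077, 0.17], [0, 0, 0], 1], [[0.096, 0.077, 0.21], [0, 0, 0], 1], [[0.096, 0.077, 0.25], [0, 0, 0], 1], [[0.096, 0.077, 0.285], [0, 0, 0], 1], [[0.096, 0.077, 0.305], [0, 0, 0], 1], [[0.096, 0.077, 0.305], [0, 0, 0], 1]]'

```text
time_s: 3.9
tcp_pos: [0.4671, -0.0678, 0.0976]
eef_rot: [179.9, 0.5, 2.6]
contact_force: [-1.3, -0.8, 0.2]
gripper_width: 0.0006
```

```bash
python3 - <<'E'
from h import *
from fit import show,p
S=r.capture('scene');T=r.capture('top')
show(S,'s2',220,130,145,110,p,.008); show(T,'t2',245,118,128,112,p,.008)
E
python3 tgt.py .47,-.07,.056
```

```text
top rays [[ 0.45352383  0.0281933   0.05      ]
 [ 0.62924745  0.03602704  0.05      ]
 [ 0.63800428 -0.15901584  0.05      ]
 [ 0.46218725 -0.16585243  0.05      ]]
scene rays [[ 0.45458135  0.02472588  0.05      ]
 [ 0.62878327  0.03154778  0.05      ]
 [ 0.63992411 -0.15897671  0.05      ]
 [ 0.45903625 -0.1718007   0.05      ]]
[ 0.54583696 -0.06515801  0.04329031] [-0.3  1.  -0.3 -1.1  0.  -1.   0.6  1. ]
[ 0.54578934 -0.0684      0.04778151] [-1.4  0.6 -0.  -0.9  1.3  0.7  0.1 -0.8]
[ 0.54624907 -0.06627657  0.04624742] 2.6497821663837544 [ 0.4  0.9  0.1 -1.2  0.5 -1.3  1.3  0.7 -1.9 -0.1 -0.5 -1.4  0.6  0.1
 -0.7 -1.7]
4.0 [ 0.4699 -0.0675  0.1012] [1.7996e+02 1.2000e-01 2.6600e+00] [ 15.7   9.  -33.6   0.  -47.5  77. ] [ 0.2 -0.8  0.2] 0.00037623478684259805
.47,-.07,.056 shift [0.     0.0025 0.0452] turn [0.0007 0.002  0.0001]
```

View pics/s2.png

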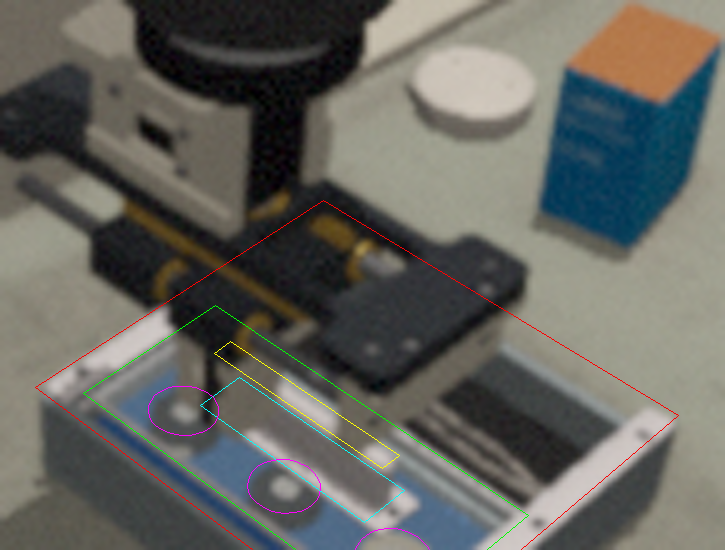

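View pics/t2.png

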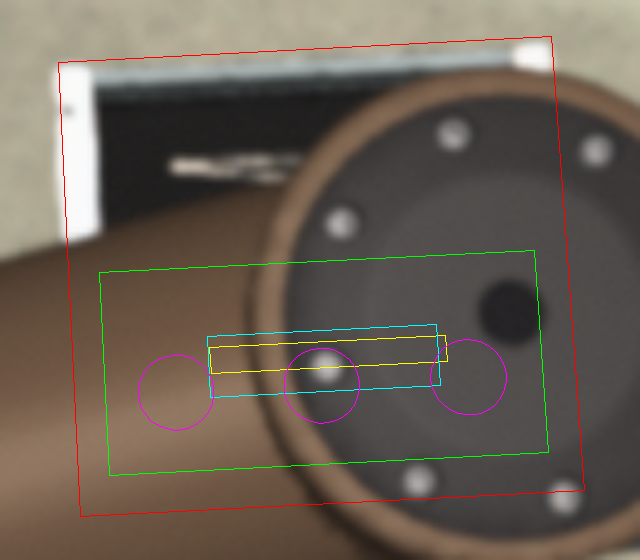

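Request:
step_arm --increments '[[[0, 0.001, 0.015], [0, 0, 0], 1], [[0, 0.001, 0.03], [0, 0, 0], 1], [[0, 0.001, 0.04], [0, 0, 0], 1], [[0, 0.001, 0.044], [0, 0, 0], 1], [[0, 0.001, 0.044], [0, 0, 0], 1], [[0.008, 0.001, 0.044], [0, 0, 0], 1], [[0.016, 0.001, 0.044], [0, 0, 0], 1], [[0.022, 0.001, 0.044], [0, 0, 0], 1]]'

```text
time_s: 4.8
tcp_pos: [0.4939, -0.0672, 0.0581]
eef_rot: [-180.0, -0.1, 2.7]
contact_force: [-0.8, 0.1, 0.7]
gripper_width: 0.0005
```

Request:
step_arm --increments '[[[0.006, 0, 0], [0, 0, 0], 1], [[0.012, 0, 0], [0, 0, 0], 1], [[0.018, 0, 0], [0, 0, 0], 1], [[0.024, 0, 0], [0, 0, 0], 1], [[0.03, 0.0, 0], [0, 0, 0], 1]]'

```text
time_s: 5.3
tcp_pos: [0.5224, -0.0662, 0.0574]
eef_rot: [180.0, 0.0, 2.6]
contact_force: [-1.4, -0.8, 1.5]
gripper_width: 0.0001
```

```bash
python3 - <<'E'
from h import *
from fit import show,p
S=r.capture('scene')
show(S,'s3',220,130,145,110,p,.03)
E
python3 tgt.py .56,-.066,.056
```

```text
top rays [[ 0.45352383  0.0281933   0.05      ]
 [ 0.62924745  0.03602704  0.05      ]
 [ 0.63800428 -0.15901584  0.05      ]
 [ 0.46218725 -0.16585243  0.05      ]]
scene rays [[ 0.45458135  0.02472588  0.05      ]
 [ 0.62878327  0.03154778  0.05      ]
 [ 0.63992411 -0.15897671  0.05      ]
 [ 0.45903625 -0.1718007   0.05      ]]
[ 0.54583696 -0.06515801  0.04329031] [-0.3  1.  -0.3 -1.1  0.  -1.   0.6  1. ]
[ 0.54578934 -0.0684      0.04778151] [-1.4  0.6 -0.  -0.9  1.3  0.7  0.1 -0.8]
[ 0.54624907 -0.06627657  0.04624742] 2.6497821663837544 [ 0.4  0.9  0.1 -1.2  0.5 -1.3  1.3  0.7 -1.9 -0.1 -0.5 -1.4  0.6  0.1
 -0.7 -1.7]
5.35 [ 0.5236 -0.066   0.0575] [ 1.7999e+02 -2.0000e-02  2.6600e+00] [ 14.1  16.9 -30.    0.  -43.   78.5] [ 0.1 -0.9 -0.6] 0.0007148459887350166
.56,-.066,.056 shift [0.0363 0.0017 0.0015] turn [ 0.0002 -0.0004  0.0002]
```

View pics/s3.png

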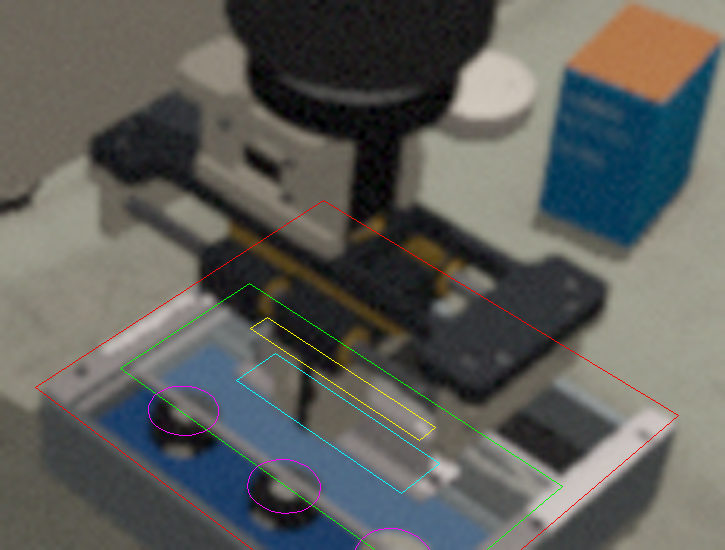

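Request:
step_arm --increments '[[[0.007, 0, 0.001], [0, 0, 0], 1], [[0.014, 0, 0.001], [0, 0, 0], 1], [[0.021, 0, 0.001], [0, 0, 0], 1], [[0.028, 0, 0.001], [0, 0, 0], 1], [[0.034, 0.0, 0.001], [0, 0, 0], 1], [[0.037, 0.0, 0.001], [0, 0, 0], 1], [[0.039, 0.0, 0.001], [0, 0, 0], 1], [[0.039, 0.0, 0.001], [0, 0, 0], 1]]'

```text
time_s: 6.15
tcp_pos: [0.5617, -0.0641, 0.0566]
eef_rot: [-180.0, -0.0, 2.6]
contact_force: [-0.7, 0.5, 0.8]
gripper_width: 0.0004
```

Request:
step_arm --increments '[[[0.001, 0, 0], [0, 0, 0], 1], [[0.002, 0, 0], [0, 0, 0], 1], [[0.003, 0, 0], [0, 0, 0], 1]]'

```text
time_s: 6.45
tcp_pos: [0.5642, -0.064, 0.0567]
eef_rot: [-180.0, -0.0, 2.7]
contact_force: [-1.9, -0.1, 0.8]
gripper_width: 0.0003
```

Request:
step_arm --increments '[[[0.001, 0, 0], [0, 0, 0], 1], [[0.002, 0, 0], [0, 0, 0], 1], [[0.002, 0, 0], [0, 0, 0], 1]]'

```text
time_s: 6.75
tcp_pos: [0.5656, -0.064, 0.0565]
eef_rot: [-180.0, 0.1, 2.6]
contact_force: [-4.1, 1.1, 3.5]
gripper_width: 0.0005
```

Request:
step_arm --increments '[[[0.001, 0, 0], [0, 0, 0], 1], [[0.002, 0, 0], [0, 0, 0], 1], [[0.002, 0, 0], [0, 0, 0], 1]]'

```text
time_s: 7.05
tcp_pos: [0.5657, -0.0642, 0.0563]
eef_rot: [180.0, 0.3, 2.6]
contact_force: [-10.3, 1.9, 6.3]
gripper_width: 0.0007
```

Request:
step_arm --increments '[[[-0.006, 0, 0], [0, 0, 0], 1], [[-0.02, 0, 0], [0, 0, 0], 1], [[-0.03, 0, -0.02], [0, 0, 0], 1], [[-0.05, 0, -0.05], [0, 0, 0], 1], [[-0.07, 0, -0.08], [0, 0, 0], 1], [[-0.08, 0, -0.09], [0, 0, 0], 1], [[-0.08, 0, -0.09], [0, 0, 0], 1]]'

```text
time_s: 7.75
tcp_pos: [0.489, -0.0674, 0.1487]
eef_rot: [-179.9, -0.3, 2.7]
contact_force: [0.5, 0.3, 0.3]
gripper_width: -0.0001
```

```bash
sed -i 's/^print(.top rays.*$//' fit.py
python3 - <<'E'
from h import *
from fit import show,p
import pickle
S=r.capture('scene');pickle.dump(S,open('s4.pkl','wb'))
show(S,'s4',220,165,145,110,p,.077)
E
python3 tgt.py .507,-.125,.12 .507,-.125,.053
```

```text
[ 0.54583696 -0.06515801  0.04329031] [-0.3  1.  -0.3 -1.1  0.  -1.   0.6  1. ]
[ 0.54578934 -0.0684      0.04778151] [-1.4  0.6 -0.  -0.9  1.3  0.7  0.1 -0.8]
[ 0.54624907 -0.06627657  0.04624742] 2.6497821663837544 [ 0.4  0.9  0.1 -1.2  0.5 -1.3  1.3  0.7 -1.9 -0.1 -0.5 -1.4  0.6  0.1
 -0.7 -1.7]
7.8 [ 0.489  -0.0674  0.1474] [-179.96   -0.2     2.66] [ 15.    7.3 -28.3   0.  -54.2  77.6] [-0.6 -0.3 -0.6] 0.0004356242086227608
.507,-.125,.12 shift [0.0152 0.0584 0.0274] turn [-0.0007 -0.0034  0.0002]
.507,-.125,.053 shift [0.015  0.0584 0.0944] turn [-0.0007 -0.0034  0.0002]
```

View pics/s4.png

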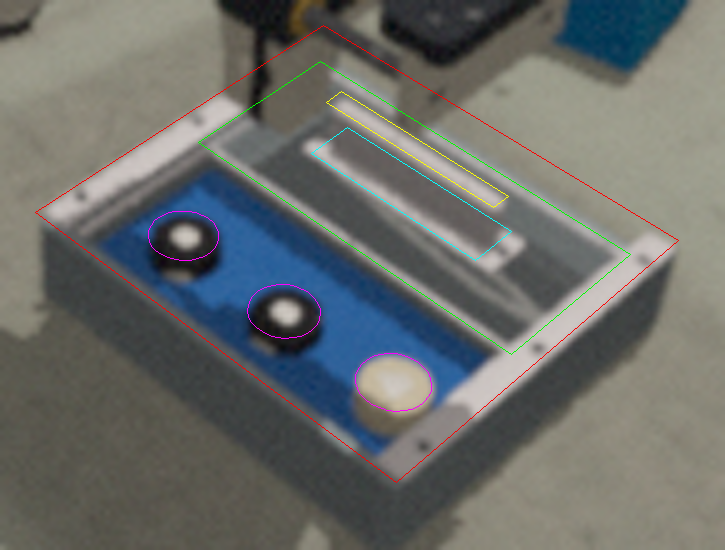

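Request:
step_arm --increments '[[[0.007, 0.025, 0], [0, 0, 0], 1], [[0.013, 0.045, 0.01], [0, 0, 0], 1], [[0.015, 0.058, 0.03], [0, 0, 0], 1], [[0.015, 0.058, 0.05], [0, 0, 0], 1], [[0.015, 0.058, 0.07], [0, 0, 0], 1], [[0.015, 0.058, 0.085], [0, 0, 0], 1], [[0.015, 0.058, 0.093], [0, 0, 0], 1], [[0.015, 0.058, 0.094], [0, 0, 0], 1]]'

```text
time_s: 8.6
tcp_pos: [0.5053, -0.125, 0.0506]
eef_rot: [180.0, 0.2, 2.6]
contact_force: [0.0, -0.2, -0.3]
gripper_width: 0.0005
```

```bash
python3 - <<'E'
from h import *
from fit import show,p
S=r.capture('scene')
show(S,'s5',220,165,145,110,p,.077)
E
python3 tgt.py .507,-.1255,.052
```

```text
[ 0.54583696 -0.06515801  0.04329031] [-0.3  1.  -0.3 -1.1  0.  -1.   0.6  1. ]
[ 0.54578934 -0.0684      0.04778151] [-1.4  0.6 -0.  -0.9  1.3  0.7  0.1 -0.8]
[ 0.54624907 -0.06627657  0.04624742] 2.6497821663837544 [ 0.4  0.9  0.1 -1.2  0.5 -1.3  1.3  0.7 -1.9 -0.1 -0.5 -1.4  0.6  0.1
 -0.7 -1.7]
8.65 [ 0.5058 -0.1249  0.0515] [1.7998e+02 1.1000e-01 2.6500e+00] [  7.7  16.9 -31.1   0.  -42.1  84.9] [-0.6  0.3  0.5] 0.0009954556991895514
.507,-.1255,.052 shift [ 0.0012  0.0006 -0.0006] turn [0.0003 0.002  0.0001]
```

View pics/s5.png

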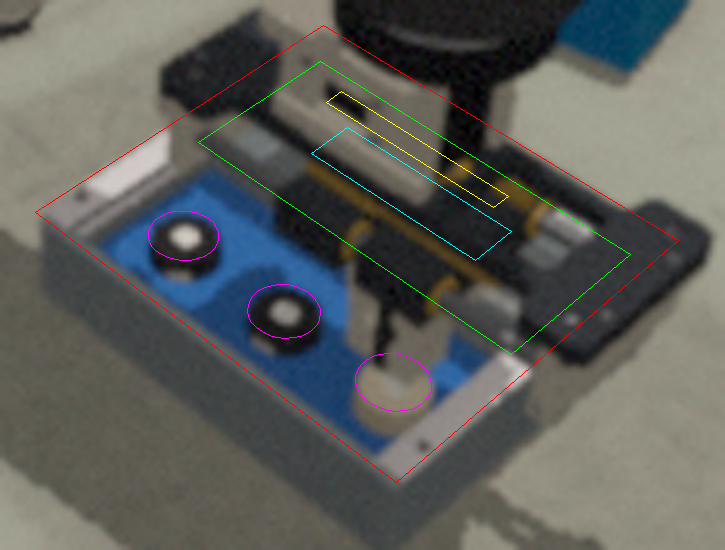

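Request:
step_arm --increments '[[[0.001, 0, 0], [0, 0, 0], 1], [[0.001, 0, 0], [0, 0, 0], 1], [[0.001, 0, 0], [0, 0, 0], 1], [[0.001, 0, 0], [0, 0, 0], 1], [[0.001, 0, 0], [0, 0, 0], 1], [[0.001, 0, 0], [0, 0, 0], 1], [[0.001, 0, 0], [0, 0, 0], 1], [[0.001, 0, 0], [0, 0, 0], 1], [[0.001, 0, 0], [0, 0, 0], 1], [[0.001, 0, 0], [0, 0, 0], 1]]'

```text
time_s: 9.65
tcp_pos: [0.507, -0.1248, 0.0525]
eef_rot: [180.0, 0.0, 2.6]
contact_force: [0.0, 0.8, -0.9]
gripper_width: 0.0004
```

Request:
step_arm --increments '[[[0, 0, 0], [0, 0, 0], 1], [[0, 0, 0], [0, 0, 0], 1], [[0, 0, 0], [0, 0, 0], 1], [[0, 0, 0], [0, 0, 0], 1], [[0, 0, 0], [0, 0, 0], 1], [[0, 0, 0], [0, 0, 0], 1], [[0, 0, 0], [0, 0, 0], 1], [[0, 0, 0], [0, 0, 0], 1], [[0, 0, 0], [0, 0, 0], 1], [[0, 0, 0], [0, 0, 0], 1]]'

```text
time_s: 10.65
tcp_pos: [0.507, -0.1248, 0.0526]
eef_rot: [180.0, -0.0, 2.6]
contact_force: [-0.4, -0.3, -0.4]
gripper_width: 0.0003
```

Request:
step_arm --increments '[[[0, 0, 0], [0, 0, 0], 1], [[0, 0, 0], [0, 0, 0], 1], [[0, 0, 0], [0, 0, 0], 1], [[0, 0, 0], [0, 0, 0], 1], [[0, 0, 0], [0, 0, 0], 1]]'

```text
time_s: 11.15
tcp_pos: [0.507, -0.1248, 0.0526]
eef_rot: [180.0, -0.0, 2.6]
contact_force: [-0.4, -0.2, 0.3]
gripper_width: 0.0006
```

```bash
python3 tgt.py .507,-.1255,.052 .54,-.066,.14 .625,-.064,.14
```

```text
11.15 [ 0.507  -0.1248  0.0526] [180.    -0.     2.65] [  7.7  16.9 -31.    0.  -42.1  84.9] [-0.4 -0.2  0.3] 0.0006213296727220486
.507,-.1255,.052 shift [0.     0.0007 0.0006] turn [ 0. -0. -0.]
.54,-.066,.14 shift [ 0.0357 -0.0572 -0.0874] turn [ 0. -0. -0.]
.625,-.064,.14 shift [ 0.1207 -0.0553 -0.0874] turn [ 0. -0. -0.]
```

Request:
step_arm --increments '[[[0, 0, -0.03], [0, 0, 0], 1], [[0, 0, -0.06], [0, 0, 0], 1], [[0.01, -0.01, -0.085], [0, 0, 0], 1], [[0.035, -0.025, -0.09], [0, 0, 0], 1], [[0.06, -0.04, -0.09], [0, 0, 0], 1], [[0.085, -0.05, -0.09], [0, 0, 0], 1], [[0.105, -0.055, -0.09], [0, 0, 0], 1], [[0.115, -0.055, -0.09], [0, 0, 0], 1], [[0.115, -0.055, -0.09], [0, 0, 0], 1]]'

```text
time_s: 12.05
tcp_pos: [0.6198, -0.0646, 0.1419]
eef_rot: [180.0, 0.0, 2.7]
contact_force: [-0.2, 0.1, -0.6]
gripper_width: 0.0004
```

Request:
step_arm --increments '[[[0, 0, 0.02], [0, 0, 0], 1], [[0, 0, 0.045], [0, 0, 0], 1], [[0, 0, 0.065], [0, 0, 0], 1], [[0, 0, 0.08], [0, 0, 0], 1], [[0, 0, 0.086], [0, 0, 0], 1], [[0, 0, 0.086], [0, 0, 0], 1]]'

```text
time_s: 12.65
tcp_pos: [0.6182, -0.065, 0.056]
eef_rot: [180.0, 0.1, 2.6]
contact_force: [0.2, -0.5, 0.4]
gripper_width: 0.0003
```

```bash
python3 - <<'E'
from h import *
from fit import show,p
S=r.capture('scene')
show(S,'s6',220,145,145,110,p,.077)
E
python3 tgt.py .533,-.067,.057
```

```text
[ 0.54583696 -0.06515801  0.04329031] [-0.3  1.  -0.3 -1.1  0.  -1.   0.6  1. ]
[ 0.54578934 -0.0684      0.04778151] [-1.4  0.6 -0.  -0.9  1.3  0.7  0.1 -0.8]
[ 0.54624907 -0.06627657  0.04624742] 2.6497821663837544 [ 0.4  0.9  0.1 -1.2  0.5 -1.3  1.3  0.7 -1.9 -0.1 -0.5 -1.4  0.6  0.1
 -0.7 -1.7]
12.7 [ 0.6189 -0.0649  0.0569] [1.7999e+02 1.0000e-02 2.6300e+00] [ 12.   24.4 -17.8   0.  -47.8  80.7] [-0.  -0.2  0.5] 0.0005587241407582268
.533,-.067,.057 shift [-0.0859 -0.0019 -0.0001] turn [ 0.0001  0.0002 -0.0003]
```

View pics/s6.png

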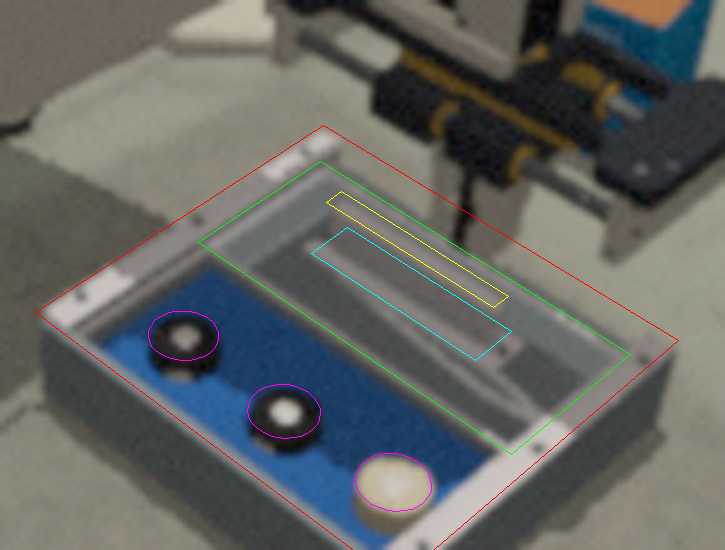

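Request:
step_arm --increments '[[[-0.006, 0, 0], [0, 0, 0], 1], [[-0.013, 0, 0], [0, 0, 0], 1], [[-0.02, 0, 0], [0, 0, 0], 1], [[-0.027, 0, 0], [0, 0, 0], 1], [[-0.034, 0, 0], [0, 0, 0], 1], [[-0.041, 0, 0], [0, 0, 0], 1], [[-0.048, 0, 0], [0, 0, 0], 1], [[-0.055, 0, 0], [0, 0, 0], 1], [[-0.062, 0, 0], [0, 0, 0], 1], [[-0.069, 0, 0], [0, 0, 0], 1]]'

```text
time_s: 13.7
tcp_pos: [0.5498, -0.0677, 0.0566]
eef_rot: [-180.0, -0.0, 2.6]
contact_force: [2.2, 1.9, 2.0]
gripper_width: 0.0002
```

Request:
step_arm --increments '[[[-0.006, 0, 0], [0, 0, 0], 1], [[-0.012, 0, 0], [0, 0, 0], 1], [[-0.016, 0, 0], [0, 0, 0], 1], [[-0.019, 0, 0], [0, 0, 0], 1], [[-0.021, 0, 0], [0, 0, 0], 1], [[-0.022, 0, 0], [0, 0, 0], 1], [[-0.022, 0, 0], [0, 0, 0], 1]]'

```text
time_s: 14.4
tcp_pos: [0.5281, -0.0689, 0.0564]
eef_rot: [180.0, 0.0, 2.6]
contact_force: [0.3, 0.9, 1.0]
gripper_width: 0.0005
```

Request:
step_arm --increments '[[[-0.001, 0, 0], [0, 0, 0], 1], [[-0.002, 0, 0], [0, 0, 0], 1], [[-0.003, 0, 0], [0, 0, 0], 1], [[-0.004, 0, 0], [0, 0, 0], 1], [[-0.005, 0, 0], [0, 0, 0], 1], [[-0.006, 0, 0], [0, 0, 0], 1], [[-0.006, 0, 0], [0, 0, 0], 1]]'

```text
time_s: 15.1
tcp_pos: [0.522, -0.0691, 0.0565]
eef_rot: [180.0, 0.0, 2.6]
contact_force: [1.2, 0.6, 0.2]
gripper_width: 0.0005
```

Request:
step_arm --increments '[[[-0.001, 0, 0], [0, 0, 0], 1], [[-0.002, 0, 0], [0, 0, 0], 1], [[-0.002, 0, 0], [0, 0, 0], 1]]'

```text
time_s: 15.4
tcp_pos: [0.5211, -0.0691, 0.0567]
eef_rot: [-180.0, -0.1, 2.7]
contact_force: [4.1, -0.7, -3.1]
gripper_width: 0.0006
```

Request:
step_arm --increments '[[[-0.001, 0, 0], [0, 0, 0], 1], [[-0.002, 0, 0], [0, 0, 0], 1], [[-0.002, 0, 0], [0, 0, 0], 1]]'

```text
time_s: 15.7
tcp_pos: [0.521, -0.0689, 0.0571]
eef_rot: [-180.0, -0.3, 2.7]
contact_force: [9.2, -1.8, -7.7]
gripper_width: 0.0003
```

Request:
step_arm --increments '[[[-0.001, 0, 0], [0, 0, 0], 1], [[-0.001, 0, 0], [0, 0, 0], 1], [[-0.001, 0, 0], [0, 0, 0], 1]]'

```text
time_s: 16.0
tcp_pos: [0.521, -0.0689, 0.0572]
eef_rot: [-180.0, -0.4, 2.7]
contact_force: [12.6, -2.5, -8.4]
gripper_width: 0.0006
```

Request:
step_arm --increments '[[[0.005, 0, 0], [0, 0, 0], 1], [[0.014, 0, 0], [0, 0, 0], 1], [[0.02, 0, 0], [0, 0, 0], 1], [[0.02, 0, -0.02], [0, 0, 0], 1], [[0.02, 0, -0.06], [0, 0, 0], 1], [[0.02, 0, -0.1], [0, 0, 0], 1], [[0.02, 0, -0.14], [0, 0, 0], 1], [[0.02, 0, -0.18], [0, 0, 0], 1], [[0.02, 0, -0.2], [0, 0, 0], 1], [[0.02, 0, -0.2], [0, 0, 0], 1]]'

```text
time_s: 17.0
tcp_pos: [0.539, -0.0683, 0.2602]
eef_rot: [-180.0, -0.3, 2.7]
contact_force: [1.1, -0.1, 0.1]
gripper_width: 0.0004
```

```bash
python3 - <<'E'
from h import *
from fit import show,p
S=r.capture('scene')
show(S,'s7',220,165,145,110,p,0)
c=S['color'][:,:,::-1];cv2.imwrite('pics/s7f.png',c)
E
python3 tgt.py
```

```text
[ 0.54583696 -0.06515801  0.04329031] [-0.3  1.  -0.3 -1.1  0.  -1.   0.6  1. ]
[ 0.54578934 -0.0684      0.04778151] [-1.4  0.6 -0.  -0.9  1.3  0.7  0.1 -0.8]
[ 0.54624907 -0.06627657  0.04624742] 2.6497821663837544 [ 0.4  0.9  0.1 -1.2  0.5 -1.3  1.3  0.7 -1.9 -0.1 -0.5 -1.4  0.6  0.1
 -0.7 -1.7]
17.05 [ 0.5379 -0.0682  0.258 ] [-1.7997e+02 -1.4000e-01  2.6400e+00] [ 13.5   6.8 -13.4  -0.  -69.7  79.2] [ 0.  -0.  -0.4] 0.0003106935217685019
```

View pics/s7.png

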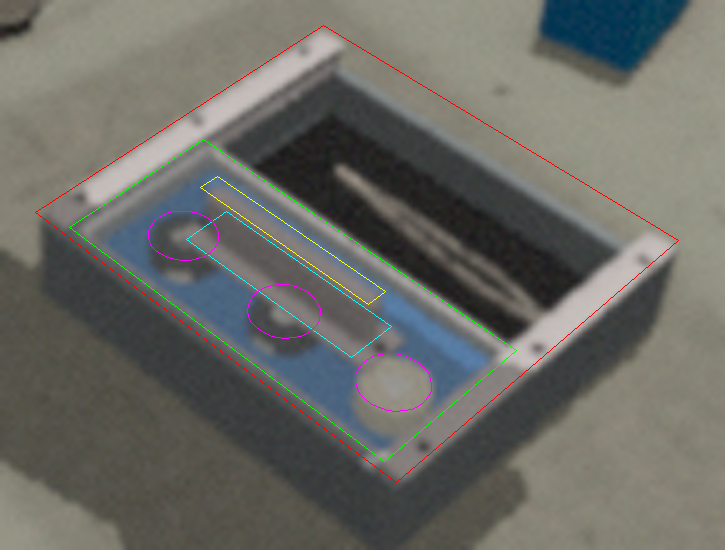

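View pics/s7f.png

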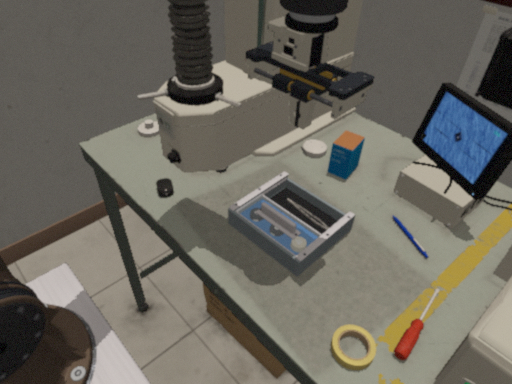

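```bash
python3 -c "
from plant import r
print(r.close_job()); print(r.get_state()['contact_force'])"
```

```text
the job is handed in; nothing more can be done
None
the job is handed in; nothing more can be done
```

The job is done and handed in at about 17 s of the 54 s allowed; the hand-in gives no verdict.

- **Opening:** I pushed the bar from the front with closed fingers until it stopped. The force reached about 10 N with no further travel, and the camera view matched the cover at 77 mm.
- **Pointing:** I held the fingertips over the cream specimen, in the pocket at y = -58 mm, for about 2.5 s. By my measurements the tips were about 18.6 mm above its face and within about 1–2 mm of its centre. The wrist force stayed at noise level.
- **Closing:** I pushed the bar from behind until it stopped against the front wall, at about 12 N with no further travel.

**Last checks:** the final picture shows the cover against the front wall and the specimens, tweezers and loupe where they were. The gripper is clear, about 0.26 m above the bench, with no measured contact force.

**Differences noted:**
- The cover was not quite shut at the start; it stood about 8 mm back.
- The two cameras placed the case about 3 mm apart in y, so I used a joint fit. The cover's two end stops agreed with that fit to within about 2 mm.

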